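Clamp a guide plate level with two screws

TASK

Slide the flat guide plate in under the clamp beam until it is fully home against the two back stops, gently. Then bring the beam down with the two knobs, turning them alternately in small steps so that the beam never gets more than about 4.5 mm out of level end to end, until both plungers press it down firmly, by feel about 30 N each (never over 60 N), and let go. Leave everything else on the bench where it is.

Things in the scene. Friction and masses are not known exactly. Their poses are not given: they have to be found in the camera images.
- jig: Grey twin-screw clamp fixed to the bench. Origin on its underside; x from the open front to the back stops, y left along the beam. Slab 15 mm thick, x -115 to +55, y -170 to +170 mm. Low guides (8 mm tall) at y = +-112 mm leave the plate 2 mm play a side. Screw axes at x = 0, y = +-100 mm, hung from caps (x -22 to +48, |y| 75 to 125 mm, top 98 mm above the bench) on posts behind.
- stops (a point): Point midway between the two back stops, on their front plane (clamp x = +20 mm), on the slab's top 15 mm above the bench. The stops are blocks 30 mm wide, 12 mm tall, 50 mm left and right of it. Axes as the clamp's.
- plate: Loose flat steel-grey guide plate, 80 (x) x 220 (y) x 16 mm, about 0.7 kg, two round bushings flush in its top, lying on the clamp's slab. Origin at the centre of its underside. Home when its rear edge touches the stops: origin at x = -20 mm in the clamp's frame. Starts 25 to 40 mm short of that.
- knob_l_grip (a point): Left black knob: disc of 44 mm with an upright grip bar on it, 42 long x 14 thick x 32 mm tall. Point on the vertical screw axis, 130 mm above the bench, 8 mm below the bar's top, 22 mm above the disc's upper face. x axis along the bar. Clockwise from above lowers the left fork 20 mm a turn (3.18 mm a radian); the knob keeps its height. About 1.6 to 2.7 rad from start to firm.
- knob_r_grip (a point): Right knob, the same, for the right fork. Each knob has a steady friction of 0.16 N m and stays where it is left; each newton on its plunger pushes it back with 0.0032 N m. A turning hand feels load plus friction; a hand that has stopped and eased back a hair feels load less friction. Turn no more than about 1.4 rad a grasp.
- beam: Aluminium beam 258 x 30 x 20 mm with a rubber foot (26 mm wide, 12 mm tall) under each end, 100 mm left and right of its middle. Its ends lie loosely in two steel forks, which the screws lower. Origin midway, level with the feet's undersides (32 mm below the beam's top); axes as the clamp's. The feet start 4.4 to 5 mm above the plate's top.
- beam_l (a point): Point on the beam's top over the left foot, on the left screw's axis. It follows its fork down until the foot rests on the plate.
- beam_r (a point): Point on the beam's top over the right foot, 200 mm from the left one.
- plunger_l: Left plunger, inside the left fork above the beam; moves with the fork. When the foot rests on the plate, the fork runs on for a lost motion of 0.3 to 2.5 mm (wear: not known, differs left and right) before the plunger's tip meets the beam; then its spring loads the beam by 36 N per mm (115 N per radian of knob). Feel for it: the torque rises. Origin 23.4 mm above the fork's lip.
- plunger_r: Right plunger, the same; its wear is its own.
- dumbbell: Bystander: black dumbbell, 180 mm long, 60 mm thick, lying at the left. Origin at its underside.
- bottle: Bystander: metal drinking bottle, 68 mm wide, 190 mm tall, at the left. Origin at its underside.
- grease: Bystander: jar, 70 mm wide, 60 mm tall, at the right. Origin at its underside.
- collar: Bystander: steel bar collar, a ring 72 mm wide, 30 mm tall, at the right. Origin at its underside.
- wrench: Bystander: wrench lying in front at the right. Origin at its underside.
- bushing: Bystander: spare steel bushing, 26 mm wide, 22 mm tall, standing on the clamp's slab beside the left guide. Origin at its underside.
Not all that is in view belongs to the job. Leave any green look-alike of the plate alone.

How it is judged:
By the outcome, as a careful person would: the job done as asked, in the order asked, and still so for the second after the job is handed in, with the robot touching nothing.
It also fails if it takes over 72 s, if anything falls off the work surface, if the arm or the gripper's body presses on something with over 40 N, if the wrist force passes 120 N, or if a joint passes its speed limit or range.

ROBOT

A 7-joint arm with a two-finger parallel gripper is mounted at the origin on the work surface. World frame = base frame: x ahead of the robot, y to its left, z up, the work surface at z = 0. Lengths are in m, angles in rad, forces in N, time in s.
With the tool pointing down it reaches from about 0.4 to 0.9 m from the base axis. Payload 5.5 kg.
Tool frame: the origin (TCP) lies at the very end of the fingers, on their centre line; the grasp point (between the pads) lies 19 mm behind it; z points along the fingers, y is the line along which they close (so a half turn about z gives the same grasp; the last joint's range is limited). The gripper opens to 92 mm and grips with 3 to 60 N. Pads are 19 mm wide; open, the fingers measure 130 mm over their backs; the gripper's body (75 mm by 190 mm) begins 47 mm behind the grasp point.
Start: joints at [-0.961, 0.501, -0.427, 1.55, 0.221, 1.138, -0.21], TCP at [0.221, 0.611, 0.227] pointing down, gripper open.
Joint ranges: [-2.88, 2.88], [-0.31, 2.03], [-1.54, 1.56], [0.2, 2.42], [-1.41, 4.55], [0.19, 2.02], [-2.57, 2.57]. Speed limits (rad/s): [2.57, 2.57, 3.14, 3.14, 3.14, 3.14, 3.14].

INTERFACE

Orientations are given as [roll, pitch, yaw] about the fixed x, y, z axes, in that order (R = Rz(yaw) Ry(pitch) Rx(roll)).
In Python, from rig import robot, optics gives the robot as it stands. The module is installed in compiled form; this text tells all that it offers.
- The arm moves only by the tool play_rows, never from a script. Its argument "increments" is a list of rows, each a list of 5 numbers: the shift along the tool's x, y, z in m, then the turn about the tool's z in degrees, then the closure, from 0 (fully open) to 1 (shut). In form: [[dx, dy, dz, turn, hand], ...]. A call has exactly 5 rows; each row shifts and turns the commanded pose from where the row before left it, along the tool's axes as they then stand; what a row does not reach is not made up. A row lasts 1/12 s, in which the tool goes at most 41.7 mm and 7.16 degrees, less where a joint would pass 70% of its speed; a pose out of reach is approached as far as the arm can. A call is refused whole if a number of a shift passes 0.0417 or a number of a turn 7.16, either way. A call with a gripper value outside its range is refused whole. The fingers move at their own pace and stop on an object; "force" is the grip in N (left out, the last holds). Time passes only in rows, so rows that do not move let the fingers close, or fill a call up. It gives the time, the measured TCP pose, the force, the opening and the grip force at its end, in the units of the state.
- robot.state(): the state, without advancing time (a new reading comes with each control period).
- optics.read_camera(name): name is "scene" or "top" or "wrist"; returns a dict with "img" (400x640x3 uint8, red, green, blue), "fx", "fy", "cx", "cy" (pixels), "distortion" ([k1, k2, p1, p2, k3] as OpenCV has them; the pictures are not rectified), "R" (3x3) and "t" (3): a world point X has camera coordinates R X + t; the wrist camera has in their place "mount" (4x4, takes a point from camera to tool coordinates, whose origin is the TCP and whose axes are the flange's). Camera axes: x right, y down, z forward; pixel columns grow to the right and rows downward; lengths in m; the calibration is good to about 2 mm. A picture is of the moment at which its call begins: read the wrist's pose just before it. There is no depth.
- robot.hand_in(): hands the job in; it is judged then, once.
The state is a dict: "time": time; "qpos": joint angles; "dq": joint speeds; "tau": joint torques, N m; "tcp_pos": TCP position; "ee_rot": TCP orientation; "wrist_force": force on the tool from outside, world axes, zero at the start; "wrist_torque": the same for the moment, N m; "finger_gap": opening from 0.0 (shut) to 1.0 (fully open); "grasp_force": force on a finger pad.
Only numpy, scipy, OpenCV 4.12 (cv2) and the standard library are available. Lean on these libraries where they do the work, as an engineer would, in place of code of your own. Each camera call takes 0.05 s, during which the arm holds its last target. There are 200 camera calls.

## Working session

There is one attempt and no reset: what is moved stays moved. The work goes in short steps, Python scripts to look and compute and a tool call to move; the robot and the scene stay as the last step left them, time stands still between calls to the robot, and variables do not carry over. Pictures are saved under pics/ and viewed, at most 10 in all, crops included, and the job is handed in when it is done.

Besides the shell and the picture viewer there is one more tool, called after ">>>" by a JSON object that holds its "op" and its "data". play_rows: Moves the arm, as the interface text tells. Its arguments: {"type":"object","properties":{"increments":{"type":"array"},"force":{"type":"number"}},"required":["increments"]}

```bash
mkdir -p pics; python3 - <<'E'
from rig import robot, optics
import cv2,pickle
s=robot.state();print({k:s[k] for k in("time","tcp_pos","ee_rot","wrist_force","finger_gap")})
for n in("scene","top"):
    c=optics.read_camera(n);pickle.dump(c,open(n+".pkl","wb"));cv2.imwrite(f"pics/{n}.png",c["img"][:,:,::-1]);print(n,c["fx"],c["cx"],c["distortion"],c["R"],c["t"])
E
```

```text
{'time': 0.0, 'tcp_pos': array([0.22075915, 0.61061335, 0.2256609 ]), 'ee_rot': array([-3.13961478e+00, -4.54444032e-05,  2.79480819e+00]), 'wrist_force': array([ 0.04275381, -0.7003488 , -0.38885744]), 'finger_gap': 1.0035670946273092}
scene 408.08641600285034 314.0296086079835 [-0.07195046  0.          0.          0.          0.        ] [[-0.85717334  0.51471862  0.01784949]
 [ 0.38761403  0.66754844 -0.6357157 ]
 [-0.33913011 -0.53799983 -0.77171688]] [ 0.38046927 -0.11632159  1.18232046]
top 361.9227524635649 315.70827351383315 [-0.08099864  0.          0.          0.          0.        ] [[ 0.02073864 -0.99947374  0.02494292]
 [-0.98784442 -0.02432885 -0.15353013]
 [ 0.15405617 -0.02145571 -0.98782911]] [-0.01878166  0.50631349  0.79557315]
```

View pics/scene.png

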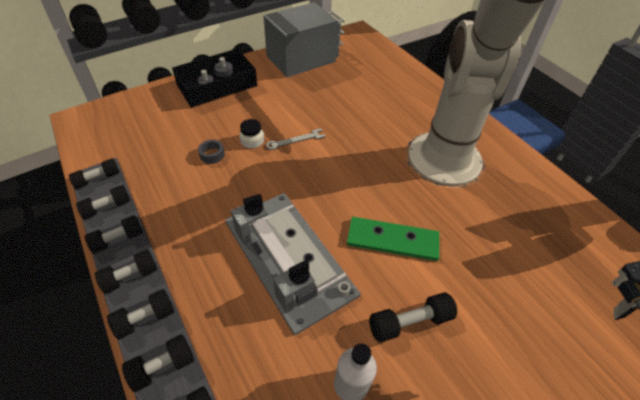

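View pics/top.png

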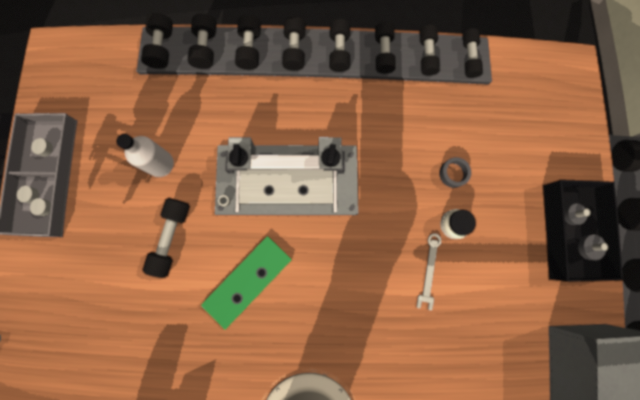

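The scene view shows the jig at about (290,260) with the green look-alike at (395,240). The top view shows the jig at (215–357, 140–215), its knobs at (238,157) and (331,156), and the plate bushings at (269,190) and (303,190).

```bash
cat > h.py <<'E'
import numpy as np,cv2
from scipy.spatial.transform import Rotation as Ro
def K(c): return np.array([[c["fx"],0,c["cx"]],[0,c["fy"],c["cy"]],[0,0,1.]])
def ray(c,px):
    u=cv2.undistortPoints(np.array(px,float).reshape(-1,1,2),K(c),np.array(c["distortion"])).reshape(-1,2)
    d=np.c_[u,np.ones(len(u))]@c["R"]; o=-c["R"].T@c["t"]; return o,d
def plane(c,px,z):
    o,d=ray(c,px); return o+d*((z-o[2])/d[:,2])[:,None]
def proj(c,X):
    return cv2.projectPoints(np.array(X,float).reshape(-1,1,3),cv2.Rodrigues(c["R"])[0],c["t"],K(c),np.array(c["distortion"]))[0].reshape(-1,2)
def wrist():
    from rig import robot,optics
    s=robot.state(); c=optics.read_camera("wrist")
    T=np.eye(4);T[:3,:3]=Ro.from_euler("xyz",s["ee_rot"]).as_matrix();T[:3,3]=s["tcp_pos"]
    M=np.linalg.inv(T@c["mount"]); c["R"]=M[:3,:3];c["t"]=M[:3,3]; return s,c
E
python3 - <<'E'
import pickle,cv2
from h import *
c=pickle.load(open("top.pkl","rb"))
cv2.imwrite("pics/crop.png",cv2.resize(c["img"][130:225,205:365,::-1],None,fx=5,fy=5,interpolation=cv2.INTER_CUBIC))
print(plane(c,[[269,190],[303,190]],.031),plane(c,[[213,213],[357,214]],.015))
from rig import optics
print(optics.read_camera("wrist")["mount"], optics.read_camera("wrist")["fx"])
E
```

```text
[[0.52320301 0.10188858 0.031     ]
 [0.52517635 0.02258268 0.031     ]] [[ 0.46772572  0.23364568  0.015     ]
 [ 0.47355441 -0.10642242  0.015     ]]
[[-3.60137476e-04 -9.60682732e-01 -2.77648266e-01  7.48078767e-02]
 [ 9.99999921e-01 -3.92286103e-04  6.02382188e-05  2.37067613e-04]
 [-1.66787373e-04 -2.77648222e-01  9.60682797e-01 -1.57622958e-01]
 [ 0.00000000e+00  0.00000000e+00  0.00000000e+00  1.00000000e+00]] 308.57918250652756
```

View pics/crop.png

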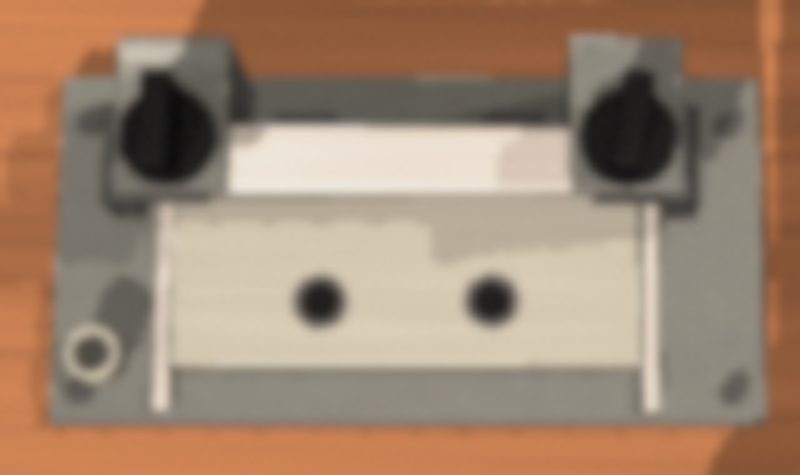

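The crop shows the plate with bushings at crop (320,301) and (492,301), and the knobs at (168,135) and (630,135). The knob bars run roughly along x. I'll move above the jig for a close look.

>>> {"op": "play_rows", "data": {"increments": [[-0.03,-0.028,-0.0015,0,0],[-0.03,-0.028,-0.0015,0,0],[-0.03,-0.028,-0.0015,0,0],[-0.03,-0.028,-0.0015,0,0],[-0.03,-0.028,-0.0015,0,0]]}}

```text
time: 0.62
tcp_pos: [0.3148, 0.4268, 0.234]
ee_rot: [-3.141, -0.0, 2.795]
wrist_force: [1.2, -0.5, 0.5]
finger_gap: 0.996
grasp_force: 0.0
```

>>> {"op": "play_rows", "data": {"increments": [[-0.03,-0.028,-0.0015,0,0],[-0.03,-0.028,-0.0015,0,0],[-0.03,-0.028,-0.0015,0,0],[-0.03,-0.028,-0.0015,0,0],[-0.03,-0.028,-0.0015,0,0]]}}

```text
time: 1.03
tcp_pos: [0.4083, 0.2441, 0.242]
ee_rot: [3.141, 0.0, 2.795]
wrist_force: [1.3, 0.6, 0.3]
finger_gap: 0.999
grasp_force: 0.0
```

>>> {"op": "play_rows", "data": {"increments": [[-0.03,-0.028,-0.0015,0,0],[-0.03,-0.028,-0.0015,0,0],[-0.03,-0.028,-0.0015,0,0],[-0.03,-0.028,-0.0015,0,0],[-0.03,-0.028,-0.0015,0,0]]}}

```text
time: 1.45
tcp_pos: [0.5018, 0.0614, 0.2495]
ee_rot: [3.141, 0.0, 2.795]
wrist_force: [1.2, 0.3, 0.7]
finger_gap: 1.001
grasp_force: 0.0
```

>>> {"op": "play_rows", "data": {"increments": [[0,0,0,-7,0],[0,0,0,-7,0],[0,0,0,-7,0],[0,0,0,0,0],[0,0,0,0,0]]}}

```text
time: 1.87
tcp_pos: [0.5012, 0.0634, 0.2491]
ee_rot: [3.141, -0.0, -3.126]
wrist_force: [-0.6, -0.6, -0.1]
finger_gap: 1.003
grasp_force: 0.0
```

```bash
python3 - <<'E'
from h import *
import pickle
s,c=wrist();pickle.dump(c,open("w1.pkl","wb"));cv2.imwrite("pics/w1.png",c["img"][:,:,::-1])
print(s["time"],s["tcp_pos"],s["ee_rot"],s["qpos"],s["wrist_force"],s["wrist_torque"])
E
```

```text
1.8667 [0.50120882 0.06336375 0.2490894 ] [ 3.14148328e+00 -3.21077779e-04 -3.12552333e+00] [-0.03608473  0.19268068 -0.16158762  1.89051292  0.03510678  1.06140771
  1.3749991 ] [-0.62455791 -0.59260571 -0.10030655] [ 0.03078326  0.02163269 -0.03733043]
```

View pics/w1.png

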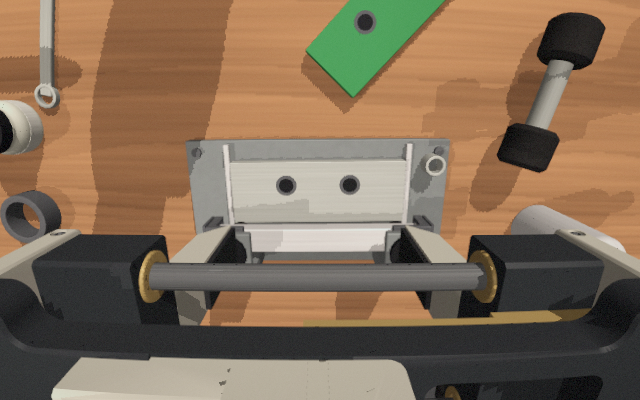

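The wrist view shows the slab's front corners at (188,141) and (450,140), the plate's front edge at row ~162, the bushings at (286,185) and (349,184), and the spare bushing at (435,165). The fingers hide the knobs.

```bash
python3 - <<'E'
from h import *
import pickle
c=pickle.load(open("w1.pkl","rb"))
P=plane(c,[[188,141],[450,140]],.015);print(P)
Y=P[1]-P[0];yaw=np.arctan2(-Y[0],Y[1]);ux=np.array([np.cos(yaw),np.sin(yaw),0]);o=P.mean(0)+.115*ux
print("yaw",yaw,"org",o, np.linalg.norm(Y))
B=plane(c,[[286,185],[349,184]],.031);print("bush",B,(B.mean(0)-o)@ux)
F=plane(c,[[232,161],[407,160]],.031);print("front",F,(F-o)@ux)
# knobs from top & scene: black grip bars
t=pickle.load(open("top.pkl","rb"));s=pickle.load(open("scene.pkl","rb"))
R=np.c_[ux,[-ux[1],ux[0],0],[0,0,1]]
for y in(.1,-.1):
    k=o+R@[0,y,0];k[2]=.108
    print("pred disc px",proj(t,k),proj(s,k))
g=t["img"].astype(int)
for x0 in(226,318):
    m=(g[140:172,x0:x0+26].max(2)<45).astype(np.uint8);n,l,st,ce=cv2.connectedComponentsWithStats(m);i=1+st[1:,4].argmax();print(ce[i]+[x0,140],st[i]+[x0,140,0,0,0])
E
```

```text
[[ 0.47293543 -0.10189359  0.015     ]
 [ 0.4663962   0.23195911  0.015     ]]
yaw 0.019584670748768927 org [0.58464376 0.06728485 0.015     ] 0.3339167432476097
bush [[0.52485735 0.02434878 0.031     ]
 [0.52231857 0.10356816 0.031     ]] -0.06110923349076627
front [[ 0.49519738 -0.04219709  0.031     ]
 [ 0.49053995  0.17409493  0.031     ]] [-0.09157325 -0.09199406]
pred disc px [[236.17679368 155.8280533 ]] [[298.49406188 273.90740869]]
pred disc px [[329.03646477 156.38989755]] [[253.09177157 206.52482857]]
[237.90038314 155.77394636] [230 145  17  21 261]
[330.43076923 156.05769231] [322 145  18  21 260]
```

>>> {"op": "play_rows", "data": {"increments": [[0.02,0,0.03,0,0],[0.019,0,0.035,0,0],[0,0,0.04,0,0],[0,0,0.04,0,0],[0,0,0.035,0,0]]}}

```text
time: 2.33
tcp_pos: [0.4618, 0.0628, 0.0677]
ee_rot: [3.142, 0.001, -3.124]
wrist_force: [0.8, -0.3, -0.2]
finger_gap: 1.0
grasp_force: 0.0
```

>>> {"op": "play_rows", "data": {"increments": [[0,0,0.03,0,0],[0,0,0.015,0,0],[0,0,0.003,0,0],[-0.003,0,0,0,0],[-0.005,0,0,0,0]]}}

```text
time: 2.75
tcp_pos: [0.4709, 0.0631, 0.0219]
ee_rot: [3.142, 0.0, -3.122]
wrist_force: [-0.6, 0.4, 0.5]
finger_gap: 0.996
grasp_force: 0.0
```

>>> {"op": "play_rows", "data": {"increments": [[-0.004,0,0,0,0],[-0.004,0,0,0,0],[-0.004,0,0,0,0],[-0.004,0,0,0,0],[-0.004,0,0,0,0]]}}

```text
time: 3.17
tcp_pos: [0.4889, 0.063, 0.0214]
ee_rot: [-3.141, -0.003, -3.122]
wrist_force: [-4.9, -0.5, 4.3]
finger_gap: 0.998
grasp_force: 2.6
```

Contact with the plate, about 4 N of sliding friction. I'll go on slowly.

>>> {"op": "play_rows", "data": {"increments": [[-0.003,0,0,0,0],[-0.003,0,0,0,0],[-0.003,0,0,0,0],[-0.003,0,0,0,0],[-0.003,0,0,0,0]]}}

```text
time: 3.58
tcp_pos: [0.5036, 0.0632, 0.0211]
ee_rot: [-3.141, -0.004, -3.122]
wrist_force: [-5.3, -0.5, 4.8]
finger_gap: 1.0
grasp_force: 2.8
```

>>> {"op": "play_rows", "data": {"increments": [[-0.002,0,0,0,0],[-0.002,0,0,0,0],[-0.002,0,0,0,0],[-0.001,0,0,0,0],[-0.001,0,0,0,0]]}}

```text
time: 4.0
tcp_pos: [0.5126, 0.0635, 0.0211]
ee_rot: [-3.141, -0.002, -3.122]
wrist_force: [-7.4, 0.1, 5.0]
finger_gap: 0.999
grasp_force: 3.8
```

>>> {"op": "play_rows", "data": {"increments": [[-0.001,0,0,0,0],[-0.001,0,0,0,0],[-0.001,0,0,0,0],[-0.0005,0,0,0,0],[-0.0005,0,0,0,0]]}}

```text
time: 4.42
tcp_pos: [0.5126, 0.0634, 0.0205]
ee_rot: [-3.14, -0.009, -3.122]
wrist_force: [-14.5, -0.1, 10.9]
finger_gap: 1.001
grasp_force: 7.1
```

```bash
python3 - <<'E'
from h import *
import pickle
s,c=wrist();pickle.dump(c,open("w2.pkl","wb"));cv2.imwrite("pics/w2.png",c["img"][:,:,::-1])
print(s["tcp_pos"],s["wrist_force"])
E
```

```text
[0.51260295 0.06344305 0.02047422] [-14.48042497  -0.13352992  10.87506535]
```

View pics/w2.png

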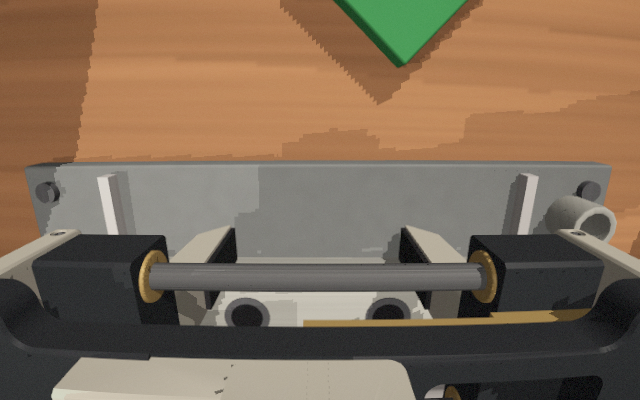

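The view shows the slab front and guides, with the plate now under the fingers. The force rose to 14 N without further travel, so the plate is home. I'll retract and look at the knobs.

>>> {"op": "play_rows", "data": {"increments": [[0.005,0,0,0,0],[0.01,0,-0.01,0,0],[0,0,-0.04,0,0],[0,0,-0.04,0,0],[0,0,-0.04,0,0]]}}

```text
time: 4.88
tcp_pos: [0.5035, 0.0636, 0.1529]
ee_rot: [3.141, 0.002, -3.122]
wrist_force: [1.9, 0.4, -0.5]
finger_gap: 1.003
grasp_force: 0.0
```

>>> {"op": "play_rows", "data": {"increments": [[0,0,-0.04,0,0.4],[-0.01,0,-0.035,0,0.4],[-0.035,0,-0.02,0,0.4],[-0.04,0,0,0,0.4],[-0.035,0,0,0,0.4]]}}

```text
time: 5.3
tcp_pos: [0.6275, 0.0658, 0.2504]
ee_rot: [3.141, 0.01, -3.122]
wrist_force: [0.3, 0.8, 1.5]
finger_gap: 0.688
grasp_force: 0.0
```

>>> {"op": "play_rows", "data": {"increments": [[0,0,0,0,0.4],[0,0,0,0,0.4],[0,0,0,0,0.4],[0,0,0,0,0.4],[0,0,0,0,0.4]]}}

```text
time: 5.72
tcp_pos: [0.6216, 0.0659, 0.2466]
ee_rot: [3.142, 0.0, -3.121]
wrist_force: [0.5, 0.0, -0.6]
finger_gap: 0.597
grasp_force: 0.0
```

```bash
python3 - <<'E'
from h import *
import pickle
s,c=wrist();pickle.dump(c,open("w3.pkl","wb"));cv2.imwrite("pics/w3.png",c["img"][:,:,::-1])
print(s["time"],s["tcp_pos"],s["ee_rot"],s["wrist_force"],s["wrist_torque"],s["finger_gap"])
E
```

```text
5.7167 [0.62163016 0.0658972  0.24659339] [ 3.14156127e+00  4.53886208e-04 -3.12148231e+00] [ 0.48385202  0.00238984 -0.59733284] [0.07947539 0.01162647 0.00987158] 0.5968885121340697
```

View pics/w3.png

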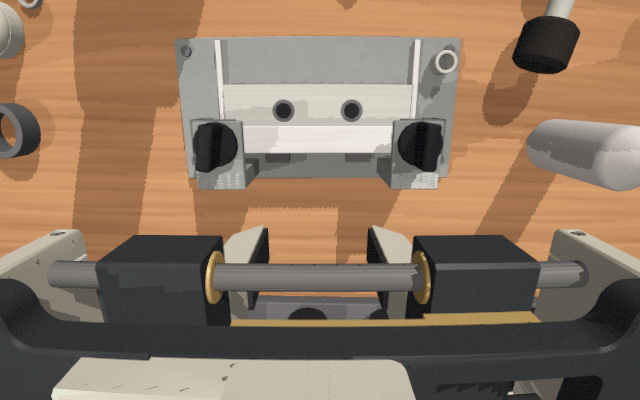

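The view shows both knobs, right at about (216,147) and left at about (421,147), with the plate home under the beam. I'll zoom in on the knobs.

```bash
python3 - <<'E'
from h import *
import pickle
c=pickle.load(open("w3.pkl","rb"));g=c["img"]
a=[np.clip(cv2.resize(g[112:182,x:x+66,::-1].astype(float),None,fx=6,fy=6,interpolation=cv2.INTER_CUBIC)*2.2,0,255) for x in(184,388)]
cv2.imwrite("pics/k.png",np.hstack(a))
P=plane(c,[[178,38],[461,38]],.015);Y=P[1]-P[0];yaw=np.arctan2(-Y[0],Y[1]);ux=np.array([np.cos(yaw),np.sin(yaw),0]);uy=np.array([-ux[1],ux[0],0])
o=P.mean(0)+.115*ux;print(P,yaw,o)
print("plate front",(plane(c,[[222,84],[412,84]],.031)-o)@ux)
for y in(-.1,.1):
    for z in(.108,.138):
        k=o+uy*y;k[2]=z;print(y,z,k,proj(c,k))
E
```

```text
[[ 0.47288785 -0.10075215  0.015     ]
 [ 0.46617288  0.23186719  0.015     ]] 0.020185423292302787 [0.58450694 0.06787869 0.015     ]
plate front [-0.06114919 -0.06104144]
-0.1 0.108 [ 0.58652534 -0.03210094  0.108     ] [[216.29298062 145.37597021]]
-0.1 0.138 [ 0.58652534 -0.03210094  0.138     ] [[205.4795444 149.8467815]]
0.1 0.108 [0.58248853 0.16785831 0.108     ] [[423.79940506 145.31395912]]
0.1 0.138 [0.58248853 0.16785831 0.138     ] [[435.15292362 149.7783309 ]][ WARN:0@0.327] global loadsave.cpp:1063 imwrite_ Unsupported depth image for selected encoder is fallbacked to CV_8U.
```

View pics/k.png

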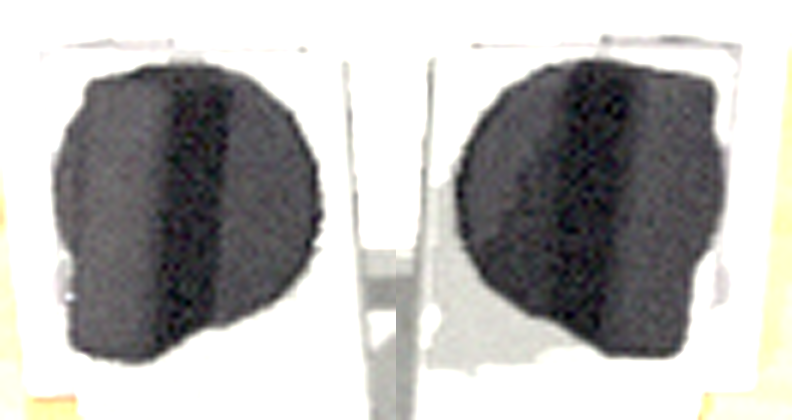

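The zoom shows the right bar's top centred at about (118,215) and the left's at (662,215). Both are tilted slightly from the vertical of the picture.

```bash
python3 - <<'E'
from h import *
import pickle
c=pickle.load(open("w3.pkl","rb"))
q={"r":[[88,80],[165,80],[70,345],[150,355]],"l":[[640,75],[715,85],[605,352],[688,350]]}
for k,x0,off in(("r",184,0),("l",388,396)):
    p=np.array(q[k],float)-[off,0];p=p/6+[x0,112]
    P=plane(c,p,.138);f=P[:2].mean(0);b=P[2:].mean(0);d=b-f
    print(k,P.mean(0),np.linalg.norm(d),"yaw",np.arctan2(d[1],d[0]))
E
```

```text
r [ 0.58515603 -0.03362165  0.138     ] 0.03964566147111399 yaw -0.13784367195843295
l [0.58129167 0.16521358 0.138     ] 0.0393665422081823 yaw 0.0013699638096815372
```

>>> {"op": "play_rows", "data": {"increments": [[0.008,0.02,0.01,1.1,0.4],[0.01,0.03,0.02,0,0.4],[0.01,0.03,0.02,0,0.4],[0.01,0.021,0.02,0,0.4],[0,0,0.02,0,0.4]]}}

```text
time: 6.18
tcp_pos: [0.5807, 0.1742, 0.1563]
ee_rot: [3.137, -0.0, -3.133]
wrist_force: [-0.1, 1.2, -0.2]
finger_gap: 0.601
grasp_force: 0.0
```

>>> {"op": "play_rows", "data": {"increments": [[0,0,0.02,0,0.4],[0,0,0.013,0,0.4],[0,0,0.007,0,0.4],[0,0,0.003,0,0.4],[0,0,0,0,0.4]]}}

```text
time: 6.6
tcp_pos: [0.584, 0.1661, 0.1132]
ee_rot: [-3.141, -0.0, 3.141]
wrist_force: [-0.9, 0.8, 0.7]
finger_gap: 0.599
grasp_force: 0.0
```

```bash
python3 - <<'E'
from rig import robot
s=robot.state();print(s["time"],s["tcp_pos"],s["ee_rot"],s["wrist_force"],s["wrist_torque"],s["finger_gap"])
E
```

```text
6.6 [0.58402371 0.16609683 0.11319556] [-3.14144515e+00 -9.82502385e-05  3.14136914e+00] [-0.88900584  0.80679378  0.68448008] [0.02863759 0.01185926 0.00505326] 0.599182799820247
```

>>> {"op": "play_rows", "data": {"increments": [[0.002,0,0,0,0.7],[0,0,0,0,1],[0,0,0,0,1],[0,0,0,0,1],[0,0,0,0,1]], "force": 25}}

```text
time: 7.02
tcp_pos: [0.5822, 0.1666, 0.1138]
ee_rot: [3.141, 0.001, -3.141]
wrist_force: [-0.8, 0.3, -0.0]
finger_gap: 0.29
grasp_force: 0.0
```

>>> {"op": "play_rows", "data": {"increments": [[0,0,0,0,1],[0,0,0,0,1],[0,0,0,0,1],[0,0,0,0,1],[0,0,0,0,1]]}}

```text
time: 7.43
tcp_pos: [0.5821, 0.1651, 0.1134]
ee_rot: [-3.14, -0.0, 3.141]
wrist_force: [-0.8, -5.8, 4.1]
finger_gap: 0.151
grasp_force: 25.0
```

```bash
cat > st.py <<'E'
from rig import robot
s=robot.state();print(s["time"],*[s[k].round(4) for k in("tcp_pos","ee_rot","wrist_force","wrist_torque","dq")],s["qpos"][6].round(3),s["tau"][6].round(3),s["finger_gap"],s["grasp_force"])
E
python3 st.py
```

```text
7.4333 [0.5821 0.1651 0.1134] [-3.1401e+00 -1.0000e-04  3.1409e+00] [-0.8117 -5.8461  4.1386] [-1.1421  0.2983 -0.092 ] [-0.0006  0.001   0.     -0.0017  0.     -0.0001 -0.0007] 1.157 0.124 0.1506571439481348 24.983273148536682
```

>>> {"op": "play_rows", "data": {"increments": [[0,-0.0015,0,2,1],[0,0,0,5,1],[0,0,0,6,1],[0,0,0,6,1],[0,0,0,6,1]]}}

```text
time: 7.85
tcp_pos: [0.582, 0.1647, 0.1134]
ee_rot: [-3.141, 0.0, 2.701]
wrist_force: [-1.3, -3.8, 3.6]
finger_gap: 0.152
grasp_force: 25.0
```

```bash
python3 st.py
```

```text
7.85 [0.582  0.1647 0.1134] [-3.1413e+00  3.0000e-04  2.7010e+00] [-1.2909 -3.8116  3.6025] [-0.8831  0.2816  0.163 ] [-0.2235 -0.0101  0.2915  0.0092 -0.1899 -0.0117 -1.092 ] 0.773 1.301 0.15223923303762907 25.006563663482666
```

>>> {"op": "play_rows", "data": {"increments": [[0,0,0,6,1],[0,0,0,6,1],[0,0,0,6,1],[0,0,0,4,1],[0,0,0,0,1]]}}

```text
time: 8.27
tcp_pos: [0.5818, 0.1645, 0.1134]
ee_rot: [-3.141, 0.001, 2.319]
wrist_force: [-1.5, -4.5, 5.6]
finger_gap: 0.15
grasp_force: 25.0
```

```bash
python3 st.py
```

```text
8.2667 [0.5818 0.1645 0.1134] [-3.1408e+00  6.0000e-04  2.3193e+00] [-1.5011 -4.4995  5.5884] [-1.0063  0.4451 -0.1256] [ 0.0147  0.0002 -0.0193 -0.0021  0.0128  0.0002  0.1057] 0.439 -0.739 0.1504561172602607 24.990479350090027
```

>>> {"op": "play_rows", "data": {"increments": [[0,0,0,0,0.4],[0,0,0,0,0.4],[0,0,-0.01,0,0.4],[0,0,-0.02,0,0.4],[0,0,-0.02,0,0.4]]}}

```text
time: 8.68
tcp_pos: [0.5811, 0.1658, 0.1633]
ee_rot: [-3.14, -0.002, 2.324]
wrist_force: [1.1, 0.7, 0.7]
finger_gap: 0.459
grasp_force: 0.0
```

>>> {"op": "play_rows", "data": {"increments": [[-0.0297,-0.0265,0,0,0.4],[-0.0297,-0.0265,0,0,0.4],[-0.0297,-0.0265,0,0,0.4],[-0.0297,-0.0265,0,0,0.4],[-0.0297,-0.0265,0,0,0.4]]}}

```text
time: 9.1
tcp_pos: [0.5867, -0.0347, 0.1641]
ee_rot: [3.14, 0.0, 2.324]
wrist_force: [1.5, -0.7, -0.9]
finger_gap: 0.602
grasp_force: 0.0
```

>>> {"op": "play_rows", "data": {"increments": [[0,0,0,-7,0.4],[0,0,0,-7,0.4],[0,0,0,-7,0.4],[0,0,0,-7,0.4],[0,0,0.01,-7,0.4]]}}

```text
time: 9.52
tcp_pos: [0.5884, -0.0332, 0.1556]
ee_rot: [3.14, 0.004, 2.94]
wrist_force: [0.1, -0.3, -0.7]
finger_gap: 0.602
grasp_force: 0.0
```

>>> {"op": "play_rows", "data": {"increments": [[0,0,0.015,-4.2,0.4],[0,0,0.015,0,0.4],[0,0,0.008,0,0.4],[0,0,0.002,0,0.4],[0,0,0,0,0.6]]}}

```text
time: 9.93
tcp_pos: [0.5862, -0.0335, 0.113]
ee_rot: [3.141, -0.001, 3.006]
wrist_force: [-0.3, 0.1, 0.1]
finger_gap: 0.562
grasp_force: 0.0
```

```bash
python3 st.py
```

```text
9.9333 [ 0.5862 -0.0335  0.113 ] [ 3.1413e+00 -9.0000e-04  3.0064e+00] [-0.3052  0.1417  0.1415] [0.0641 0.0105 0.016 ] [-0.0027 -0.017   0.0031 -0.0146 -0.0004  0.0062 -0.0013] 1.413 0.0 0.5619278462955885 0.0
```

>>> {"op": "play_rows", "data": {"increments": [[0,-0.001,0,0,1],[0,0,0,0,1],[0,0,0,0,1],[0,0,0,0,1],[0,0,0,0,1]]}}

```text
time: 10.35
tcp_pos: [0.5865, -0.0348, 0.1137]
ee_rot: [3.142, 0.001, 3.006]
wrist_force: [-0.1, 0.1, 0.4]
finger_gap: 0.217
grasp_force: 0.0
```

>>> {"op": "play_rows", "data": {"increments": [[0,0,0,0,1],[0,0,0,0,1],[0,0,0,0,1],[0,0,0,1,1],[0,0,0,5,1]]}}

```text
time: 10.77
tcp_pos: [0.5864, -0.0351, 0.1135]
ee_rot: [-3.142, 0.0, 2.9]
wrist_force: [-1.4, -1.9, 2.6]
finger_gap: 0.153
grasp_force: 25.0
```

```bash
python3 st.py
```

```text
10.7667 [ 0.5864 -0.0351  0.1135] [-3.1415e+00  4.0000e-04  2.9004e+00] [-1.3659 -1.8706  2.6285] [-0.1163  0.198   0.1683] [-0.1983 -0.0066  0.2568  0.0077 -0.1652 -0.0089 -1.0002] 1.322 1.92 0.15331391123402363 25.010451078414917
```

Well centred. I'll turn the right knob to about 1.3 rad.

>>> {"op": "play_rows", "data": {"increments": [[0,0,0,6,1],[0,0,0,6,1],[0,0,0,6,1],[0,0,0,6,1],[0,0,0,6,1]]}}

```text
time: 11.18
tcp_pos: [0.5863, -0.0353, 0.1135]
ee_rot: [-3.141, 0.001, 2.372]
wrist_force: [-1.8, -1.5, 3.4]
finger_gap: 0.154
grasp_force: 25.0
```

>>> {"op": "play_rows", "data": {"increments": [[0,0,0,6,1],[0,0,0,6,1],[0,0,0,6,1],[0,0,0,6,1],[0,0,0,6,1]]}}

```text
time: 11.6
tcp_pos: [0.586, -0.0355, 0.1135]
ee_rot: [-3.141, 0.001, 1.848]
wrist_force: [-2.4, -1.0, 3.5]
finger_gap: 0.151
grasp_force: 25.0
```

```bash
python3 st.py
```

```text
11.6 [ 0.586  -0.0355  0.1135] [-3.1411e+00  6.0000e-04  1.8483e+00] [-2.4311 -1.0233  3.5112] [-0.4274  0.4369  0.195 ] [-0.2274  0.0187  0.2945  0.0122 -0.1894  0.0105 -1.0892] 0.401 1.293 0.1513709374367889 25.01045823097229
```

>>> {"op": "play_rows", "data": {"increments": [[0,0,0,6,1],[0,0,0,3,1],[0,0,0,0,1],[0,0,0,0,0.4],[0,0,0,0,0.4]]}}

```text
time: 12.02
tcp_pos: [0.5863, -0.0344, 0.113]
ee_rot: [3.142, -0.0, 1.698]
wrist_force: [0.3, -0.2, 0.2]
finger_gap: 0.245
grasp_force: 0.0
```

>>> {"op": "play_rows", "data": {"increments": [[0,0,-0.005,0,0.4],[0,0,-0.015,0,0.4],[0,0,-0.02,0,0.4],[0,0,-0.01,0,0.4],[0,0,0,0,0.4]]}}

```text
time: 12.43
tcp_pos: [0.5883, -0.0348, 0.1659]
ee_rot: [3.136, 0.0, 1.697]
wrist_force: [0.9, 0.0, 0.9]
finger_gap: 0.58
grasp_force: 0.0
```

```bash
python3 st.py
```

```text
12.4333 [ 0.5883 -0.0348  0.1659] [3.1365e+00 2.0000e-04 1.6973e+00] [0.9151 0.0274 0.8634] [-0.1107  0.0204  0.0011] [ 0.0015  0.0303 -0.0047  0.032  -0.0063 -0.0368  0.0045] 0.252 -0.051 0.5803320799548496 0.0
```

>>> {"op": "play_rows", "data": {"increments": [[0.0396,0.0041,0,0,0.4],[0.0396,0.0041,0,0,0.4],[0.0396,0.0041,0,0,0.4],[0.0396,0.0041,0,0,0.4],[0.0396,0.0041,0,0,0.4]]}}

```text
time: 12.85
tcp_pos: [0.5809, 0.166, 0.1624]
ee_rot: [-3.141, -0.0, 1.697]
wrist_force: [0.7, -0.5, 0.4]
finger_gap: 0.599
grasp_force: 0.0
```

>>> {"op": "play_rows", "data": {"increments": [[0,0,0,-7,0.4],[0,0,0,-7,0.4],[0,0,0,-7,0.4],[0,0,0,-7,0.4],[0,0,0.01,-7,0.4]]}}

```text
time: 13.27
tcp_pos: [0.5825, 0.1648, 0.1539]
ee_rot: [3.139, 0.001, 2.315]
wrist_force: [0.2, 0.4, 0.2]
finger_gap: 0.604
grasp_force: 0.0
```

>>> {"op": "play_rows", "data": {"increments": [[0,0,0.015,-0.7,0.4],[0,0,0.015,0,0.4],[0,0,0.008,0,0.4],[0,0,0.002,0,0.4],[0,0,0,0,0.6]]}}

```text
time: 13.68
tcp_pos: [0.5809, 0.164, 0.1121]
ee_rot: [-3.14, -0.001, 2.32]
wrist_force: [-0.7, 0.5, -0.1]
finger_gap: 0.561
grasp_force: 0.0
```

```bash
python3 st.py
```

```text
13.6833 [0.5809 0.164  0.1121] [-3.1397e+00 -1.0000e-03  2.3201e+00] [-0.7418  0.4588 -0.1346] [-0.0912  0.0088 -0.0507] [-0.0052 -0.0227  0.0037 -0.0218  0.0018  0.0074 -0.0002] 0.464 0.006 0.5608964964896938 0.0
```

>>> {"op": "play_rows", "data": {"increments": [[0,0,-0.001,0,1],[0,0,0,0,1],[0,0,0,0,1],[0,0,0,0,1],[0,0,0,0,1]]}}

```text
time: 14.1
tcp_pos: [0.582, 0.1643, 0.1148]
ee_rot: [3.141, 0.0, 2.32]
wrist_force: [-0.8, -0.0, -0.2]
finger_gap: 0.212
grasp_force: 0.0
```

>>> {"op": "play_rows", "data": {"increments": [[0,0,0,0,1],[0,0,0,0,1],[0,0,0,0,1],[0,0,0,1,1],[0,0,0,5,1]]}}

```text
time: 14.52
tcp_pos: [0.5819, 0.1643, 0.1145]
ee_rot: [3.141, 0.0, 2.215]
wrist_force: [0.2, -0.1, 2.4]
finger_gap: 0.152
grasp_force: 25.0
```

>>> {"op": "play_rows", "data": {"increments": [[0,0,0,6,1],[0,0,0,6,1],[0,0,0,6,1],[0,0,0,6,1],[0,0,0,6,1]]}}

```text
time: 14.93
tcp_pos: [0.5815, 0.1641, 0.1145]
ee_rot: [-3.141, 0.0, 1.686]
wrist_force: [-2.3, 0.0, 3.4]
finger_gap: 0.149
grasp_force: 25.0
```

```bash
python3 st.py
```

```text
14.9333 [0.5815 0.1641 0.1145] [-3.1412e+00  1.0000e-04  1.6864e+00] [-2.333   0.0113  3.3641] [-0.2138  0.4138  0.1873] [-0.2221  0.0238  0.2957  0.0103 -0.1956  0.0086 -1.0843] -0.089 1.29 0.1486851308891135 25.010279417037964
```

>>> {"op": "play_rows", "data": {"increments": [[0,0,0,2,1],[0,0,0,2,1],[0,0,0,2,1],[0,0,0,2,1],[0,0,0,2,1]]}}

```text
time: 15.35
tcp_pos: [0.5813, 0.1641, 0.1146]
ee_rot: [-3.141, 0.0, 1.515]
wrist_force: [-2.0, -0.5, 5.0]
finger_gap: 0.149
grasp_force: 25.0
```

```bash
python3 st.py
```

```text
15.35 [0.5813 0.1641 0.1146] [-3.1410e+00  2.0000e-04  1.5154e+00] [-1.9735 -0.4741  5.0418] [-0.2024  0.4919  0.1636] [-0.0746  0.0077  0.0984  0.0028 -0.0661  0.0067 -0.362 ] -0.238 0.325 0.14883422168355603 25.013070702552795
```

>>> {"op": "play_rows", "data": {"increments": [[0,0,0,2,1],[0,0,0,2,1],[0,0,0,2,1],[0,0,0,2,1],[0,0,0,2,1]]}}

```text
time: 15.77
tcp_pos: [0.5812, 0.1641, 0.1146]
ee_rot: [-3.141, 0.0, 1.341]
wrist_force: [-2.2, -0.0, 4.5]
finger_gap: 0.152
grasp_force: 25.0
```

```bash
python3 st.py
```

```text
15.7667 [0.5812 0.1641 0.1146] [-3.1407e+00  3.0000e-04  1.3409e+00] [-2.2179 -0.0087  4.5335] [-0.2344  0.5994  0.1759] [-0.0728  0.01    0.0977  0.0041 -0.0656  0.0078 -0.3591] -0.389 0.323 0.15168080089099978 25.013290643692017
```

>>> {"op": "play_rows", "data": {"increments": [[0,0,0,2,1],[0,0,0,2,1],[0,0,0,2,1],[0,0,0,2,1],[0,0,0,2,1]]}}

```text
time: 16.18
tcp_pos: [0.5811, 0.1641, 0.1146]
ee_rot: [-3.141, 0.001, 1.166]
wrist_force: [-2.7, -0.6, 4.6]
finger_gap: 0.149
grasp_force: 25.0
```

```bash
python3 st.py
```

```text
16.1833 [0.5811 0.1641 0.1146] [-3.1405e+00  6.0000e-04  1.1663e+00] [-2.7467 -0.6137  4.618 ] [-0.1381  0.6604  0.151 ] [-0.0745  0.0141  0.0994  0.0026 -0.0675  0.0075 -0.3582] -0.54 0.322 0.14891334039563317 25.013329088687897
```

>>> {"op": "play_rows", "data": {"increments": [[0,0,0,0,1],[0,0,0,0,0.4],[0,0,0,0,0.4],[0,0,-0.005,0,0.4],[0,0,-0.015,0,0.4]]}}

```text
time: 16.6
tcp_pos: [0.5798, 0.1636, 0.1323]
ee_rot: [-3.138, 0.003, 1.168]
wrist_force: [-1.4, 0.7, -0.1]
finger_gap: 0.391
grasp_force: 0.0
```

>>> {"op": "play_rows", "data": {"increments": [[0,0,-0.02,0,0.4],[0,0,-0.01,-7,0.4],[0,0,0,-7,0.4],[0,0,0,-7,0.4],[0,0,0,-7,0.4]]}}

```text
time: 17.02
tcp_pos: [0.5819, 0.1642, 0.1648]
ee_rot: [3.141, -0.0, 1.663]
wrist_force: [-0.1, -0.4, 0.4]
finger_gap: 0.602
grasp_force: 0.0
```

```bash
python3 st.py
```

```text
17.0167 [0.5819 0.1642 0.1648] [ 3.1408e+00 -2.0000e-04  1.6628e+00] [-0.0918 -0.4388  0.4412] [-0.1193 -0.0011 -0.0055] [ 0.2466 -0.0191 -0.3248 -0.0041  0.179  -0.01    1.3058] -0.118 -1.752 0.6023763958092863 0.0
```

>>> {"op": "play_rows", "data": {"increments": [[-0.0398,-0.0026,0,0,0.4],[-0.0398,-0.0026,0,0,0.4],[-0.0398,-0.0026,0,0,0.4],[-0.0398,-0.0026,0,0,0.4],[-0.0398,-0.0026,0,0,0.4]]}}

```text
time: 17.43
tcp_pos: [0.5857, -0.0371, 0.1646]
ee_rot: [3.141, 0.0, 1.657]
wrist_force: [0.6, -0.2, -0.1]
finger_gap: 0.595
grasp_force: 0.0
```

>>> {"op": "play_rows", "data": {"increments": [[0,0,0,-2.4,0.4],[0,0,0.02,0,0.4],[0,0,0.02,0,0.4],[0,0,0.009,0,0.4],[0,0,0.002,0,0.6]]}}

```text
time: 17.85
tcp_pos: [0.5842, -0.0352, 0.1113]
ee_rot: [-3.138, -0.0, 1.699]
wrist_force: [0.4, 0.1, 0.5]
finger_gap: 0.561
grasp_force: 0.0
```

```bash
python3 st.py
```

```text
17.85 [ 0.5842 -0.0352  0.1113] [-3.1377e+00 -4.0000e-04  1.6987e+00] [0.4    0.1286 0.5299] [-0.1176  0.0777 -0.0002] [-0.0018  0.0092 -0.0016 -0.014  -0.0059 -0.0213  0.0063] 0.289 0.037 0.5605393683125135 0.0
```

>>> {"op": "play_rows", "data": {"increments": [[0,0,-0.001,0,1],[0,0,0,0,1],[0,0,0,0,1],[0,0,0,0,1],[0,0,0,0,1]]}}

```text
time: 18.27
tcp_pos: [0.5864, -0.0351, 0.115]
ee_rot: [3.14, 0.0, 1.699]
wrist_force: [1.2, 0.1, -0.4]
finger_gap: 0.215
grasp_force: 0.0
```

>>> {"op": "play_rows", "data": {"increments": [[0,0,0,0,1],[0,0,0,0,1],[0,0,0,0,1],[0,0,0,1,1],[0,0,0,3,1]]}}

```text
time: 18.68
tcp_pos: [0.5859, -0.0352, 0.1148]
ee_rot: [3.141, -0.0, 1.629]
wrist_force: [-1.5, 0.0, 6.3]
finger_gap: 0.149
grasp_force: 25.0
```

>>> {"op": "play_rows", "data": {"increments": [[0,0,0,3,1],[0,0,0,2,1],[0,0,0,2,1],[0,0,0,2,1],[0,0,0,2,1]]}}

```text
time: 19.1
tcp_pos: [0.5859, -0.0352, 0.1148]
ee_rot: [3.141, -0.0, 1.436]
wrist_force: [-2.6, -0.0, 6.6]
finger_gap: 0.149
grasp_force: 25.0
```

```bash
python3 st.py
```

```text
19.1 [ 0.5859 -0.0352  0.1148] [ 3.1415e+00 -2.0000e-04  1.4359e+00] [-2.572  -0.043   6.5582] [-0.0339  0.6072  0.1771] [-0.076   0.0103  0.0987  0.0033 -0.0648  0.0071 -0.3588] 0.06 0.325 0.1485685938102373 25.00108391046524
```

>>> {"op": "play_rows", "data": {"increments": [[0,0,0,2,1],[0,0,0,2,1],[0,0,0,2,1],[0,0,0,2,1],[0,0,0,2,1]]}}

```text
time: 19.52
tcp_pos: [0.5858, -0.0351, 0.1148]
ee_rot: [3.142, -0.0, 1.261]
wrist_force: [-2.8, 0.4, 5.8]
finger_gap: 0.149
grasp_force: 25.0
```

```bash
python3 st.py
```

```text
19.5167 [ 0.5858 -0.0351  0.1148] [ 3.1416e+00 -2.0000e-04  1.2614e+00] [-2.7512  0.4292  5.7955] [-0.0388  0.6155  0.1762] [-0.0749  0.014   0.0977  0.0042 -0.0678  0.0071 -0.3601] -0.091 0.324 0.14899854923413516 25.00120908021927
```

>>> {"op": "play_rows", "data": {"increments": [[0,0,0,2,1],[0,0,0,2,1],[0,0,0,2,1],[0,0,0,2,1],[0,0,0,2,1]]}}

```text
time: 19.93
tcp_pos: [0.5858, -0.0352, 0.1148]
ee_rot: [-3.142, -0.0, 1.087]
wrist_force: [-3.6, -0.1, 6.3]
finger_gap: 0.151
grasp_force: 25.0
```

```bash
python3 st.py
```

```text
19.9333 [ 0.5858 -0.0352  0.1148] [-3.1415e+00 -2.0000e-04  1.0869e+00] [-3.5773 -0.1172  6.3197] [-0.0767  0.6531  0.1644] [-0.0744  0.016   0.1     0.0021 -0.0687  0.0113 -0.3592] -0.241 0.314 0.15096454298390288 25.003555119037628
```

>>> {"op": "play_rows", "data": {"increments": [[0,0,0,2,1],[0,0,0,2,1],[0,0,0,2,1],[0,0,0,2,1],[0,0,0,2,1]]}}

```text
time: 20.35
tcp_pos: [0.5858, -0.0352, 0.1148]
ee_rot: [-3.141, -0.0, 0.912]
wrist_force: [-2.5, 1.1, 6.6]
finger_gap: 0.146
grasp_force: 25.0
```

```bash
python3 st.py
```

```text
20.35 [ 0.5858 -0.0352  0.1148] [-3.1414e+00 -1.0000e-04  9.1240e-01] [-2.464   1.1327  6.5574] [-0.0602  0.6877  0.1927] [-0.0748  0.0181  0.1007  0.0027 -0.0694  0.0107 -0.3586] -0.392 0.273 0.1462749592033377 25.01578688621521
```

>>> {"op": "play_rows", "data": {"increments": [[0,0,0,0,1],[0,0,0,0,0.4],[0,0,0,0,0.4],[0,0,-0.005,0,0.4],[0,0,-0.015,0,0.4]]}}

```text
time: 20.77
tcp_pos: [0.584, -0.0351, 0.1324]
ee_rot: [-3.138, 0.003, 0.914]
wrist_force: [-0.4, 0.4, -0.8]
finger_gap: 0.391
grasp_force: 0.0
```

>>> {"op": "play_rows", "data": {"increments": [[0,0,-0.02,0,0.4],[0,0,-0.01,-4.7,0.4],[0,0,0,-5,0.4],[0,0,0,-5,0.4],[0,0,0,0,0.4]]}}

```text
time: 21.18
tcp_pos: [0.5861, -0.0353, 0.1648]
ee_rot: [3.141, -0.001, 1.173]
wrist_force: [-0.6, -0.5, -0.6]
finger_gap: 0.597
grasp_force: 0.0
```

>>> {"op": "play_rows", "data": {"increments": [[0.037,0.0148,0,0,0.4],[0.037,0.0148,0,0,0.4],[0.037,0.0148,0,0,0.4],[0.037,0.0148,0,0,0.4],[0.037,0.0148,0,0,0.4]]}}

```text
time: 21.6
tcp_pos: [0.7271, 0.1078, 0.1641]
ee_rot: [-3.141, -0.0, 1.167]
wrist_force: [1.2, -0.7, 0.3]
finger_gap: 0.603
grasp_force: 0.0
```

>>> {"op": "play_rows", "data": {"increments": [[0,0,0,0,0.4],[0,0,0.02,0,0.4],[0,0,0.02,0,0.4],[0,0,0.008,0,0.4],[0,0,0.002,0,0.6]]}}

```text
time: 22.02
tcp_pos: [0.7241, 0.1058, 0.1113]
ee_rot: [-3.137, 0.003, 1.168]
wrist_force: [-0.5, -0.1, -0.5]
finger_gap: 0.566
grasp_force: 0.0
```

```bash
python3 st.py
```

```text
22.0167 [0.7241 0.1058 0.1113] [-3.1375e+00  2.9000e-03  1.1682e+00] [-0.4859 -0.0929 -0.5155] [-0.1437  0.1159 -0.0078] [ 0.0067 -0.0051  0.0018 -0.0173 -0.0051 -0.0193  0.0096] -0.385 0.002 0.5659370632249806 0.0
```

I made a sign slip in the lateral move, and the hand went down in free space behind the jig. All the forces stayed near zero. I'll rise and correct.

>>> {"op": "play_rows", "data": {"increments": [[0,0,-0.015,0,0.4],[0,0,-0.02,0,0.4],[0,0,-0.015,0,0.4],[-0.0008,-0.039,0,0,0.4],[-0.0008,-0.039,0,0,0.4]]}}

```text
time: 22.43
tcp_pos: [0.6569, 0.1333, 0.1687]
ee_rot: [3.134, -0.004, 1.166]
wrist_force: [-0.4, 1.4, 0.1]
finger_gap: 0.6
grasp_force: 0.0
```

>>> {"op": "play_rows", "data": {"increments": [[-0.0008,-0.039,0,0,0.4],[-0.0008,-0.039,0,0,0.4],[0,0,0,0,0.4],[0,0,0,0,0.4],[0,0,0,0,0.4]]}}

```text
time: 22.85
tcp_pos: [0.5831, 0.1645, 0.1669]
ee_rot: [3.138, -0.003, 1.17]
wrist_force: [1.2, -0.8, 0.4]
finger_gap: 0.6
grasp_force: 0.0
```

>>> {"op": "play_rows", "data": {"increments": [[0,0,0.02,0,0.4],[0,0,0.02,0,0.4],[0,0,0.008,0,0.4],[0,0,0.001,0,0.4],[0,0,0,0,0.6]]}}

```text
time: 23.27
tcp_pos: [0.5822, 0.1632, 0.1154]
ee_rot: [3.141, 0.001, 1.168]
wrist_force: [0.4, 0.3, -0.6]
finger_gap: 0.567
grasp_force: 0.0
```

>>> {"op": "play_rows", "data": {"increments": [[0,0,0,0,1],[0,0,0,0,1],[0,0,0,0,1],[0,0,0,0,1],[0,0,0,0,1]]}}

```text
time: 23.68
tcp_pos: [0.5815, 0.1643, 0.1157]
ee_rot: [3.141, -0.001, 1.17]
wrist_force: [-0.1, -0.1, 0.5]
finger_gap: 0.211
grasp_force: 0.0
```

>>> {"op": "play_rows", "data": {"increments": [[0,0,0,0,1],[0,0,0,0,1],[0,0,0,0,1],[0,0,0,1,1],[0,0,0,2,1]]}}

```text
time: 24.1
tcp_pos: [0.5811, 0.1644, 0.1155]
ee_rot: [-3.141, -0.0, 1.117]
wrist_force: [-2.5, 0.6, 4.4]
finger_gap: 0.151
grasp_force: 25.0
```

>>> {"op": "play_rows", "data": {"increments": [[0,0,0,2,1],[0,0,0,2,1],[0,0,0,2,1],[0,0,0,2,1],[0,0,0,2,1]]}}

```text
time: 24.52
tcp_pos: [0.5811, 0.1644, 0.1155]
ee_rot: [-3.141, -0.0, 0.941]
wrist_force: [-1.8, 1.1, 4.6]
finger_gap: 0.147
grasp_force: 25.0
```

```bash
python3 st.py
```

```text
24.5167 [0.5811 0.1644 0.1155] [-3.1412 -0.      0.9413] [-1.7673  1.106   4.5794] [-0.0092  0.6522  0.1373] [-0.0748  0.0162  0.1015  0.004  -0.0692  0.0115 -0.3574] -0.711 0.321 0.14744061670217873 25.015185177326202
```

>>> {"op": "play_rows", "data": {"increments": [[0,0,0,2,1],[0,0,0,2,1],[0,0,0,2,1],[0,0,0,2,1],[0,0,0,2,1]]}}

```text
time: 24.93
tcp_pos: [0.581, 0.1645, 0.1155]
ee_rot: [-3.141, 0.0, 0.767]
wrist_force: [-3.1, 0.5, 5.4]
finger_gap: 0.151
grasp_force: 25.0
```

```bash
python3 st.py
```

```text
24.9333 [0.581  0.1645 0.1155] [-3.141e+00  1.000e-04  7.669e-01] [-3.1484  0.5491  5.3692] [-0.0052  0.7469  0.1852] [-0.0727  0.0193  0.1018  0.0032 -0.0738  0.0141 -0.3564] -0.861 0.3 0.15147575323781143 25.020025670528412
```

>>> {"op": "play_rows", "data": {"increments": [[0,0,0,1.5,1],[0,0,0,1.5,1],[0,0,0,1.5,1],[0,0,0,1.5,1],[0,0,0,1.5,1]]}}

```text
time: 25.35
tcp_pos: [0.5809, 0.1646, 0.1156]
ee_rot: [-3.141, 0.0, 0.637]
wrist_force: [-2.5, 0.7, 5.0]
finger_gap: 0.153
grasp_force: 25.0
```

```bash
python3 st.py
```

```text
25.35 [0.5809 0.1646 0.1156] [-3.1409e+00  2.0000e-04  6.3660e-01] [-2.468   0.7419  4.9846] [-0.0309  0.7645  0.1814] [-0.0553  0.0169  0.0773  0.0018 -0.0551  0.0088 -0.2672] -0.973 0.152 0.15282226962552029 25.028064250946045
```

>>> {"op": "play_rows", "data": {"increments": [[0,0,0,0.5,1],[0,0,0,0.5,1],[0,0,0,0.5,1],[0,0,0,0.5,1],[0,0,0,0.5,1]]}}

```text
time: 25.77
tcp_pos: [0.5809, 0.1646, 0.1155]
ee_rot: [-3.141, 0.0, 0.594]
wrist_force: [-2.7, 1.1, 4.5]
finger_gap: 0.156
grasp_force: 25.0
```

```bash
python3 st.py
```

```text
25.7667 [0.5809 0.1646 0.1155] [-3.1409e+00  3.0000e-04  5.9390e-01] [-2.7279  1.0633  4.5043] [0.0175 0.8432 0.2598] [-0.0203  0.0043  0.0252  0.003  -0.0183  0.0034 -0.0892] -1.01 -0.093 0.15551653983644156 25.030745565891266
```

>>> {"op": "play_rows", "data": {"increments": [[0,0,0,1,1],[0,0,0,1,1],[0,0,0,1,1],[0,0,0,1,1],[0,0,0,1,1]]}}

```text
time: 26.18
tcp_pos: [0.5809, 0.1646, 0.1155]
ee_rot: [-3.141, 0.0, 0.506]
wrist_force: [-2.8, 0.7, 4.4]
finger_gap: 0.153
grasp_force: 25.0
```

```bash
python3 st.py
```

```text
26.1833 [0.5809 0.1646 0.1155] [-3.1409e+00  4.0000e-04  5.0630e-01] [-2.8249  0.656   4.4402] [0.0152 0.7502 0.2605] [-0.0383  0.0111  0.0503  0.001  -0.0365  0.0082 -0.1743] -1.085 0.004 0.15265674426518383 25.03700762987137
```

>>> {"op": "play_rows", "data": {"increments": [[0,0,0,0,1],[0,0,0,0,1],[0,0,0,0,1],[0,0,0,0,1],[0,0,0,0,1]]}}

```text
time: 26.6
tcp_pos: [0.5809, 0.1646, 0.1155]
ee_rot: [-3.141, 0.0, 0.507]
wrist_force: [-3.4, 0.3, 5.5]
finger_gap: 0.15
grasp_force: 25.0
```

```bash
python3 st.py
```

```text
26.6 [0.5809 0.1646 0.1155] [-3.1408e+00  3.0000e-04  5.0690e-01] [-3.3713  0.3079  5.4881] [0.0099 0.7835 0.1317] [ 0.0003 -0.0006  0.0017  0.0007  0.0028  0.0002  0.0013] -1.084 -0.127 0.15018188818355377 25.00943899154663
```

>>> {"op": "play_rows", "data": {"increments": [[0,0,0,-1,1],[0,0,0,-1,1],[0,0,0,-1,1],[0,0,0,-1,1],[0,0,0,-1,1]]}}

```text
time: 27.02
tcp_pos: [0.5809, 0.1646, 0.1155]
ee_rot: [-3.141, 0.0, 0.594]
wrist_force: [-3.4, 0.6, 5.5]
finger_gap: 0.146
grasp_force: 25.0
```

```bash
python3 st.py
```

```text
27.0167 [0.5809 0.1646 0.1155] [-3.1407e+00  2.0000e-04  5.9430e-01] [-3.3829  0.5745  5.4988] [-0.0358  0.7664 -0.0789] [ 0.0363 -0.0119 -0.0488 -0.0022  0.0354 -0.0073  0.1788] -1.009 -0.128 0.14640905675689528 24.994347095489502
```

>>> {"op": "play_rows", "data": {"increments": [[0,0,0,1,1],[0,0,0,1,1],[0,0,0,1,1],[0,0,0,1,1],[0,0,0,1,1]]}}

```text
time: 27.43
tcp_pos: [0.5809, 0.1646, 0.1155]
ee_rot: [-3.141, 0.0, 0.505]
wrist_force: [-2.6, 0.7, 5.9]
finger_gap: 0.152
grasp_force: 25.0
```

```bash
python3 st.py
```

```text
27.4333 [0.5809 0.1646 0.1155] [-3.1409e+00  4.0000e-04  5.0550e-01] [-2.5574  0.7123  5.9222] [0.0465 0.846  0.2137] [-0.0366  0.0118  0.0495  0.0016 -0.0384  0.0079 -0.179 ] -1.085 0.004 0.15238249477682114 25.03717929124832
```

>>> {"op": "play_rows", "data": {"increments": [[0,0,0,1,1],[0,0,0,1,1],[0,0,0,1,1],[0,0,0,1,1],[0,0,0,1,1]]}}

```text
time: 27.85
tcp_pos: [0.5809, 0.1647, 0.1155]
ee_rot: [-3.141, 0.0, 0.418]
wrist_force: [-3.3, 1.4, 5.6]
finger_gap: 0.151
grasp_force: 25.0
```

```bash
python3 st.py
```

```text
27.85 [0.5809 0.1647 0.1155] [-3.1409e+00  5.0000e-04  4.1830e-01] [-3.28    1.4068  5.6332] [0.0377 0.9004 0.2136] [-0.0357  0.0113  0.0491  0.0005 -0.0357  0.0094 -0.1783] -1.16 -0.016 0.1514742829594615 25.043771266937256
```

>>> {"op": "play_rows", "data": {"increments": [[0,0,0,0,1],[0,0,0,0,0.4],[0,0,0,0,0.4],[0,0,-0.005,0,0.4],[0,0,-0.015,0,0.4]]}}

```text
time: 28.27
tcp_pos: [0.5796, 0.1635, 0.1334]
ee_rot: [3.141, 0.004, 0.419]
wrist_force: [-0.7, 0.2, -0.1]
finger_gap: 0.389
grasp_force: 0.0
```

>>> {"op": "play_rows", "data": {"increments": [[0,0,-0.02,0,0.4],[0,0,-0.009,0,0.4],[0,0,0,0,0.4],[0,0,0,0,0.4],[0,0,0,0,0.4]]}}

```text
time: 28.68
tcp_pos: [0.5807, 0.1641, 0.1634]
ee_rot: [-3.141, 0.001, 0.419]
wrist_force: [-0.7, 0.4, 0.1]
finger_gap: 0.598
grasp_force: 0.0
```

```bash
python3 st.py; cat > go.py <<'E'
import sys,numpy as np
from rig import robot
s=robot.state();y=s["ee_rot"][2];d=np.array(eval(sys.argv[1]))-s["tcp_pos"][:2]
print("dx,dy",np.cos(y)*d[0]+np.sin(y)*d[1],np.sin(y)*d[0]-np.cos(y)*d[1])
E
python3 go.py "(.5862,-.0351)"
```

```text
28.6833 [0.5807 0.1641 0.1634] [-3.1413e+00  1.1000e-03  4.1950e-01] [-0.6753  0.3675  0.0675] [-0.129   0.131   0.0354] [ 0.0011  0.0105 -0.0051  0.0056  0.0017  0.002   0.0009] -1.191 -0.004 0.5981344039758216 0.0
dx,dy -0.07608638767217825 0.18422566789958797
```

>>> {"op": "play_rows", "data": {"increments": [[-0.0152,0.0368,0,0,0.4],[-0.0152,0.0368,0,0,0.4],[-0.0152,0.0368,0,0,0.4],[-0.0152,0.0368,0,0,0.4],[-0.0152,0.0368,0,0,0.4]]}}

```text
time: 29.1
tcp_pos: [0.5857, -0.0364, 0.163]
ee_rot: [-3.141, 0.002, 0.42]
wrist_force: [1.1, 1.2, 0.5]
finger_gap: 0.601
grasp_force: 0.0
```

>>> {"op": "play_rows", "data": {"increments": [[0,0,0,-7,0.4],[0,0,0,-7,0.4],[0,0,0,-7,0.4],[0,0,0,-7,0.4],[0,0,0,-0.3,0.4]]}}

```text
time: 29.52
tcp_pos: [0.5859, -0.035, 0.163]
ee_rot: [-3.14, 0.001, 0.917]
wrist_force: [0.1, -0.9, -0.1]
finger_gap: 0.602
grasp_force: 0.0
```

```bash
python3 st.py
```

```text
29.5167 [ 0.5859 -0.035   0.163 ] [-3.1398e+00  1.1000e-03  9.1740e-01] [ 0.1181 -0.8765 -0.1224] [-0.0773  0.0516 -0.0057] [-0.0094  0.0014  0.0139 -0.0011 -0.0148  0.005  -0.1223] -0.408 1.391 0.6017547474029848 0.0
```

>>> {"op": "play_rows", "data": {"increments": [[0,0,0.02,0,0.4],[0,0,0.018,0,0.4],[0,0,0.008,0,0.4],[0,0,0.002,0,0.4],[0,0,0,0,0.6]]}}

```text
time: 29.93
tcp_pos: [0.586, -0.0349, 0.1153]
ee_rot: [-3.14, 0.002, 0.912]
wrist_force: [-0.1, -0.1, -1.3]
finger_gap: 0.563
grasp_force: 0.0
```

>>> {"op": "play_rows", "data": {"increments": [[0,0,0,0,1],[0,0,0,0,1],[0,0,0,0,1],[0,0,0,0,1],[0,0,0,0,1]]}}

```text
time: 30.35
tcp_pos: [0.5871, -0.0348, 0.1167]
ee_rot: [3.141, -0.001, 0.913]
wrist_force: [0.1, -0.3, 0.1]
finger_gap: 0.218
grasp_force: 0.0
```

>>> {"op": "play_rows", "data": {"increments": [[0,0,0,0,1],[0,0,0,0,1],[0,0,0,0,1],[0,0,0,0,1],[0,0,0,0,1]]}}

```text
time: 30.77
tcp_pos: [0.5864, -0.0344, 0.1166]
ee_rot: [-3.14, -0.0, 0.913]
wrist_force: [-2.7, 2.2, 4.9]
finger_gap: 0.155
grasp_force: 25.0
```

>>> {"op": "play_rows", "data": {"increments": [[0,0,0,1,1],[0,0,0,1,1],[0,0,0,1,1],[0,0,0,1,1],[0,0,0,1,1]]}}

```text
time: 31.18
tcp_pos: [0.5865, -0.0344, 0.1165]
ee_rot: [-3.141, -0.0, 0.826]
wrist_force: [-2.9, 1.0, 5.4]
finger_gap: 0.149
grasp_force: 25.0
```

```bash
python3 st.py
```

```text
31.1833 [ 0.5865 -0.0344  0.1165] [-3.1408 -0.      0.8262] [-2.875   1.0334  5.4125] [0.1682 0.7976 0.1695] [-0.0363  0.0094  0.0528 -0.     -0.0359  0.0036 -0.1774] -0.455 0.021 0.14918396890421906 25.033903419971466
```

>>> {"op": "play_rows", "data": {"increments": [[0,0,0,1,1],[0,0,0,1,1],[0,0,0,1,1],[0,0,0,1,1],[0,0,0,1,1]]}}

```text
time: 31.6
tcp_pos: [0.5866, -0.0344, 0.1166]
ee_rot: [-3.141, -0.0, 0.739]
wrist_force: [-4.3, 2.0, 5.3]
finger_gap: 0.151
grasp_force: 25.0
```

```bash
python3 st.py
```

```text
31.6 [ 0.5866 -0.0344  0.1166] [-3.1409 -0.      0.739 ] [-4.2885  1.989   5.34  ] [0.2285 0.7844 0.1919] [-0.0355  0.0087  0.05   -0.0005 -0.0369  0.0056 -0.1789] -0.53 0.001 0.15106984791918762 25.040055513381958
```

>>> {"op": "play_rows", "data": {"increments": [[0,0,0,0,1],[0,0,0,1,1],[0,0,0,1,1],[0,0,0,1,1],[0,0,0,1,1]]}}

```text
time: 32.02
tcp_pos: [0.5866, -0.0345, 0.1166]
ee_rot: [-3.141, 0.0, 0.669]
wrist_force: [-3.1, 1.3, 5.7]
finger_gap: 0.152
grasp_force: 25.0
```

```bash
python3 st.py
```

```text
32.0167 [ 0.5866 -0.0345  0.1166] [-3.141   0.      0.6693] [-3.1002  1.2508  5.7083] [0.1817 0.7347 0.2394] [-0.0357  0.0112  0.0523  0.0025 -0.036   0.0073 -0.177 ] -0.59 -0.015 0.1519547786959211 25.0454118847847
```

>>> {"op": "play_rows", "data": {"increments": [[0,0,0,0,1],[0,0,0,0,0.4],[0,0,0,0,0.4],[0,0,-0.005,0,0.4],[0,0,-0.015,0,0.4]]}}

```text
time: 32.43
tcp_pos: [0.5852, -0.0349, 0.1345]
ee_rot: [-3.14, 0.003, 0.669]
wrist_force: [0.3, 1.2, -0.8]
finger_gap: 0.391
grasp_force: 0.0
```

>>> {"op": "play_rows", "data": {"increments": [[0,0,-0.02,0,0.4],[0,0,-0.009,0,0.4],[0,0,0,0,0.4],[0,0,0,0,0.4],[0,0,0,0,0.4]]}}

```text
time: 32.85
tcp_pos: [0.5862, -0.0347, 0.1644]
ee_rot: [-3.141, 0.001, 0.669]
wrist_force: [-0.1, -0.1, 0.4]
finger_gap: 0.597
grasp_force: 0.0
```

```bash
python3 st.py;python3 go.py "(.5812,.1643)"
```

```text
32.85 [ 0.5862 -0.0347  0.1644] [-3.1408e+00  7.0000e-04  6.6920e-01] [-0.1247 -0.0638  0.4211] [-0.114   0.0981  0.0449] [ 0.0018  0.0115 -0.0062  0.0064 -0.0001  0.0011 -0.0003] -0.624 -0.002 0.59690342945853 0.0
dx,dy 0.11948822053336039 -0.15917395263867815
```

Both knobs read about 30 N. I'll back off and take a last look.

>>> {"op": "play_rows", "data": {"increments": [[0,0,-0.03,-6,0.4],[0,0,-0.03,-6,0.4],[0,0,-0.03,-6,0.4],[0.02,-0.03,0,-6,0.4],[0.02,-0.03,0,0,0.4]]}}

```text
time: 33.27
tcp_pos: [0.5572, 0.0284, 0.2565]
ee_rot: [3.138, -0.001, 1.088]
wrist_force: [0.2, 1.4, -0.8]
finger_gap: 0.601
grasp_force: 0.0
```

>>> {"op": "play_rows", "data": {"increments": [[0.02,-0.03,0,0,0.4],[0,0,0,0,0.4],[0,0,0,0,0.4],[0,0,0,0,0.4],[0,0,0,0,0.4]]}}

```text
time: 33.68
tcp_pos: [0.5385, 0.0603, 0.2547]
ee_rot: [3.142, 0.001, 1.086]
wrist_force: [0.2, -0.7, -0.7]
finger_gap: 0.599
grasp_force: 0.0
```

```bash
python3 - <<'E'
from h import *
from rig import optics
s,c=wrist();t=optics.read_camera("top")
print(s["time"],s["tcp_pos"],s["wrist_force"])
cv2.imwrite("pics/end.png",np.vstack([c["img"][::2,::2,::-1],cv2.resize(optics.read_camera("scene")["img"][160:340,180:420,::-1],(320,240))]))
E
```

```text
33.6833 [0.53851956 0.06027769 0.25473434] [ 0.21368427 -0.71471534 -0.7216889 ]
```

View pics/end.png

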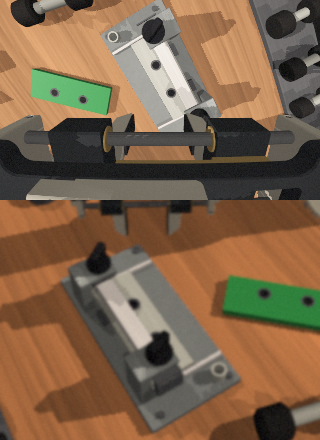

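The plate is home under the level beam, both knobs are turned, the spare bushing is in its place (220,370 in the picture), and the hand is clear. I'm handing in.

```bash
python3 -c "
from rig import robot
print(robot.hand_in())"
```

```text
the job is handed in; nothing more can be done
None
```

The job is handed in at about 34 s: the plate is home against both stops, each plunger presses the beam at about 30 N by torque, and the hand is clear with nothing else on the bench touched.

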